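Load two grease cartridges into the gravity-feed rack

ROBOT

A 6-joint arm with a two-finger parallel gripper is mounted at the origin on a cart in front of the work surface, level with it; the furniture and walls round the work are solid. World frame = base frame: x ahead of the robot, y to its left, z up, the work surface at z = 0. Lengths are in m, angles in rad, forces in N, time in s.
With the tool pointing down it reaches from about 0.25 to 0.775 m from the base axis. Payload 4 kg.
Tool frame: the origin (TCP) lies midway between the tips of the shut fingers; the grasp point (between the pads) lies 19 mm behind it; z points along the fingers, y is the line along which they close (so a half turn about z gives the same grasp; the last joint's range is limited). The gripper opens to 94 mm and grips with 3 to 60 N. Pads are 16 mm wide; open, the fingers measure 119 mm over their backs; the gripper's body (75 mm by 177 mm) begins 78 mm behind the grasp point.
Start: joints at [-1.434, 0.087, 1.371, -0, 1.684, -0.103], TCP at [0.131, -0.534, 0.206] pointing down, gripper open.
Joint ranges: [-3.1, 3.1], [-0.76, 2.03], [0.27, 2.55], [-1.08, 4.22], [0.17, 2.65], [-2.57, 2.57]. Speed limits (rad/s): [2.79, 2.79, 3.14, 3.14, 3.14, 3.14].

INTERFACE

Orientations are given as [roll, pitch, yaw] about the fixed x, y, z axes, in that order (R = Rz(yaw) Ry(pitch) Rx(roll)).
In Python, from bench import robot gives the robot as it stands.
- The arm moves only by the tool servo_tool, never from a script. Its argument "moves" is a list of rows, each a list of 5 numbers: the shift along the tool's x, y, z in units of 25 mm (1.0 is 25 mm), then the turn about the tool's z in units of 6 degrees (1.0 is 6 degrees), then the closure, from 0 (fully open) to 1 (shut). In form: [[dx, dy, dz, yaw, gripper], ...]. A call has 1 to 10 rows; each row is the pose to reach, as a shift and turn from the pose commanded when the call began, along the tool's axes at that moment; what a row does not reach only later rows make up. A row lasts 1/12 s, in which the tool goes at most 41.7 mm and 7.16 degrees, less where a joint would pass 70% of its speed; a pose out of reach is approached as far as the arm can. A call with a gripper value outside its range is refused whole. The fingers move at their own pace and stop on an object; the grip force is fixed at half the most. Time passes only in rows, so rows that repeat a pose let the fingers close. It gives the time, the measured TCP pose, the force, the opening and the grip force at its end, in the units of the state.
- robot.get_obs(): the state, without advancing time (a new reading comes with each control period).
- robot.snapshot(name): name is "scene" or "top"; returns a dict with "image" (400x640x3 uint8, blue, green, red), "fx", "fy", "cx", "cy" (pixels), "eye" and "orientation" of the camera in the world. Camera axes: x right, y down, z forward; pixel columns grow to the right and rows downward; lengths in m; the calibration is good to about 2 mm. A picture is of the moment at which its call begins. There is no depth.
- robot.close_job(): hands the job in; it is judged then, once.
The state is a dict: "time": time; "joint_positions": joint angles; "qvel": joint speeds; "joint_torque": joint torques, N m; "tool_pos": TCP position; "ee_rot": TCP orientation; "wrist_force": force on the tool from outside, world axes, zero at the start; "wrist_torque": the same for the moment, N m; "width": finger opening in m; "finger_force": force on a finger pad.
Only numpy, scipy, OpenCV 4.12 (cv2) and the standard library are available. Lean on these libraries where they do the work, as an engineer would, in place of code of your own. Each camera call takes 0.05 s, during which the arm holds its last target. There are 200 camera calls.

TASK

Load the two white grease cartridges from the wooden rest into the gravity-feed rack, one at a time from the high back end, so that they roll down and will be taken from the front in this order: first the short one, then the long one. Let the short one roll down to the front stop before the long one goes in, and leave both lying across the chute, the long one right behind the short one.

Things in the scene. Friction and masses are not known exactly. Their poses are not given: they have to be found in the camera images.
- short_cartridge: the shorter white cylinder with steel end bands and a thin dark ring, 44 mm in diameter, 70 mm long, 0.15 kg, lying in the wooden rest and free to roll. Origin at its centre; its y axis runs along the cylinder.
- long_cartridge: the longer white cylinder with steel end bands and a thin dark ring, 44 mm in diameter, 110 mm long, 0.15 kg, lying in the same rest, in line with the short one (which of them lies at which end varies). Origin at its centre; its y axis runs along the cylinder.
- rest: fixed wooden rest: two parallel battens 16 mm high, 280 mm long along its y axis, 54 mm wide over all, with 26 mm high end blocks. The cartridges lie end to end in its groove, centres about 34 mm above the bench, ends 35 mm or more apart; above the battens their sides are free for fingers closing across the cylinder. Origin on the bench under its middle.
- rack: fixed grey metal chute on legs, 205 x 170 mm. The floor (130 mm wide, walls 35 mm high) slopes down 12 degrees to the rack's own -x, its front, roughly towards the robot, where a notched stop 31 mm high closes it; the high back is open. Cartridges let go across it (along its y) roll down. Origin on the bench under its middle. Loaded cartridges have their centres at x -76, z 53 and x -33, z 62 mm.
- rack_load (a point): point on the chute's floor, on its centre line, over which to let a cartridge go: 140 mm up the slope from the stop, 62 mm short of the back end. A cartridge lying there has its centre 22 mm above the floor; release it 5 to 10 mm higher, so that the fingertips stay clear of the sloping floor as they open.
Mind the look-alikes: they are no part of the job. Leave any orange look-alike of the long_cartridge alone.

How it is judged:
By the outcome, as a careful person would: the job done as asked, in the order asked, and still so for the second after the job is handed in, with the robot touching nothing.
It also fails if it takes over 54 s, if anything falls off the work surface, if the arm or the gripper's body presses on something with over 40 N, if the wrist force passes 120 N, or if a joint passes its speed limit or range.

## Working session

There is one attempt and no reset: what is moved stays moved. The work goes in short steps, Python scripts to look and compute and a tool call to move; the robot and the scene stay as the last step left them, time stands still between calls to the robot, and variables do not carry over. Pictures are saved under pics/ and viewed, at most 10 in all, crops included, and the job is handed in when it is done.

Besides the shell and the picture viewer there is one more tool, called as name([rows], argument=value, ...), one row to a line, values as JSON. servo_tool: Moves the arm, as the interface text tells. Its arguments: {"type":"object","properties":{"moves":{"type":"array"}},"required":["moves"]}

```bash
mkdir -p pics; ls; cat > h.py <<'E'
import numpy as np,cv2
from bench import robot
from scipy.spatial.transform import Rotation as R
def rot(o):
    o=np.array(o); 
    return o if o.shape==(3,3) else (R.from_euler('xyz',o).as_matrix() if o.size==3 else R.from_quat(o).as_matrix())
def ray(s,u,v,z):
    d=rot(s['orientation'])@np.array([(u-s['cx'])/s['fx'],(v-s['cy'])/s['fy'],1]); e=np.array(s['eye'])
    return e+d*(z-e[2])/d[2]
def proj(s,p):
    c=rot(s['orientation']).T@(np.array(p)-s['eye']); return c[0]/c[2]*s['fx']+s['cx'],c[1]/c[2]*s['fy']+s['cy']
E
python3 - <<'E'
from h import *
for n in('scene','top'):
    s=robot.snapshot(n); cv2.imwrite(f'pics/{n}0.png',s['image']); print(n,{k:np.round(v,4).tolist() for k,v in s.items() if k!='image'})
print(robot.get_obs())
E
```

```text
pics
scene {'fx': 493.7824, 'fy': 493.7824, 'cx': 318.0204, 'cy': 201.1506, 'eye': [0.1379, -0.9723, 0.7522], 'orientation': [-2.2126, -0.0083, -0.463]}
top {'fx': 385.4083, 'fy': 385.4083, 'cx': 320.592, 'cy': 200.9542, 'eye': [0.3517, -0.1441, 0.9017], 'orientation': [-2.9289, 0.0003, -1.693]}
{'time': 0.1, 'joint_positions': array([-1.43413444e+00,  8.78872985e-02,  1.37207439e+00, -3.37209513e-05,
        1.68362924e+00, -1.03085274e-01]), 'qvel': array([-8.08765899e-04, -1.68592015e-03, -4.29386590e-03, -1.40460368e-04,
        5.93820483e-06,  5.21234653e-04]), 'joint_torque': array([ 1.69841445e-03, -3.41251123e+01, -3.03302586e+01,  7.19826040e-02,
        3.04163934e-02, -1.00801908e-04]), 'tool_pos': array([ 0.13052519, -0.53377588,  0.20443243]), 'ee_rot': array([-3.13960154e+00, -1.72291646e-04,  2.39743223e-01]), 'wrist_force': array([ 1.72255604, -0.31178805, -0.26592819]), 'wrist_torque': array([-0.01292666,  0.0258389 ,  0.00197476]), 'finger_force': 0.0, 'width': 0.09395203457189362}
```

View pics/scene0.png

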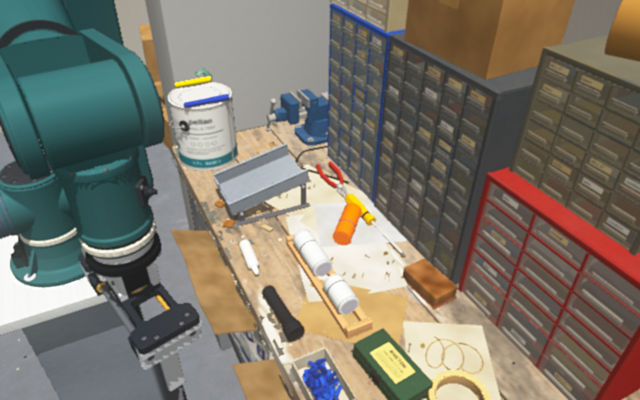

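View pics/top0.png

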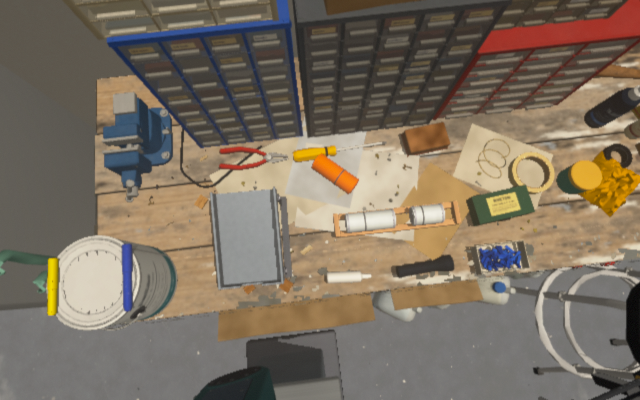

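The top view shows the rest at about (397,218), with the long cartridge at (368,221) and the short one at (427,214). The rack is at (250,237), and the orange decoy is at (335,174).

```bash
python3 - <<'E'
from h import *
s=robot.snapshot('top');im=s['image']
b=cv2.resize(im[175:300,195:475],None,fx=2.85,fy=2.85,interpolation=cv2.INTER_CUBIC);cv2.imwrite('pics/c1.png',b)
s2=robot.snapshot('scene')
b=cv2.resize(s2['image'][130:345,200:390],None,fx=2.75,fy=2.75,interpolation=cv2.INTER_CUBIC);cv2.imwrite('pics/c2.png',b)
hsv=cv2.cvtColor(im,cv2.COLOR_BGR2HSV)
m=((hsv[...,1]<40)&(hsv[...,2]>120)).astype(np.uint8);m[:195]=0;m[240:]=0;m[:,:335]=0;m[:,462:]=0
n,l,st,c=cv2.connectedComponentsWithStats(m)
for i in range(1,n):
    if st[i,4]>60:
        p=np.argwhere(l==i)[:,::-1].astype(np.float32); r=cv2.minAreaRect(p); print(st[i],r, ray(s,*r[0],.034).round(4), [ray(s,*q,.034).round(3).tolist() for q in cv2.boxPoints(r)])
E
```

```text
[335 195  22  14 210] ((345.5, 201.5), (13.0, 21.0), 90.0) [ 0.5295 -0.2234  0.034 ] [[0.548, -0.201, 0.034], [0.542, -0.25, 0.034], [0.511, -0.245, 0.034], [0.517, -0.197, 0.034]]
[412 204  33  21 538] ((428.2194519042969, 213.97560119628906), (17.448184967041016, 32.025142669677734), 83.6598129272461) [ 0.4775 -0.4072  0.034 ] [[0.498, -0.372, 0.034], [0.497, -0.446, 0.034], [0.457, -0.442, 0.034], [0.458, -0.369, 0.034]]
[345 210  51  22 870] ((370.1418151855469, 220.38287353515625), (17.625490188598633, 50.35124969482422), 84.14398956298828) [ 0.479  -0.2732  0.034 ] [[0.5, -0.216, 0.034], [0.498, -0.332, 0.034], [0.458, -0.33, 0.034], [0.46, -0.215, 0.034]]
```

View pics/c1.png

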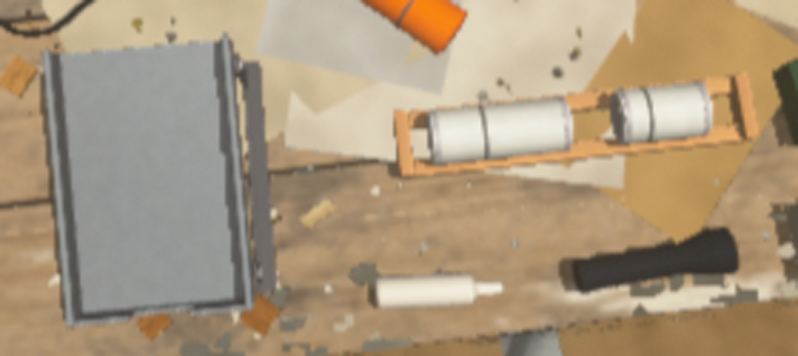

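View pics/c2.png

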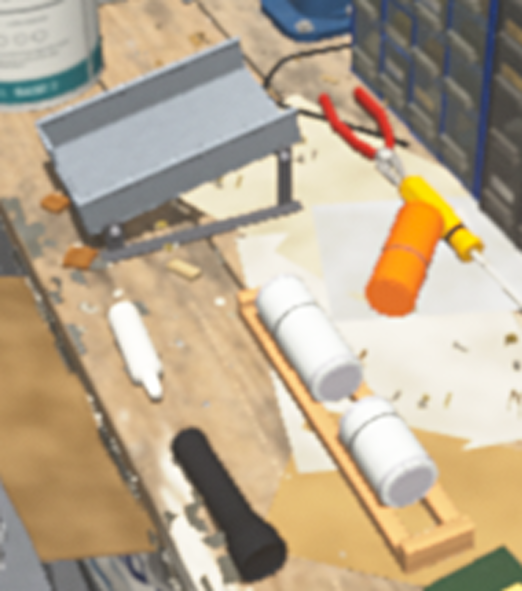

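The crops show the chute's wall-top corners: in c1 back (48,53) and (228,38), front (70,320) and (248,303). In c2 they are back (238,40) and (298,113), front (42,125) and (82,207). The short cartridge is at (662,111) in c1 and the long one at (500,130).

```bash
cat > m.py <<'E'
from h import *
s=robot.snapshot('top'); t=robot.snapshot('scene')
T=lambda u,v:(u/2.85+195,v/2.85+175)
S=lambda u,v:(u/2.75+200,v/2.75+130)
names=['BL','BR','FL','FR']
loc=np.array([[.0974,.067],[.0974,-.067],[-.1002,.067],[-.1002,-.067]]);h=[.1031,.1031,.0611,.0611]
tp=[(48,53),(228,38),(70,320),(248,303)]; sp=[(238,40),(298,113),(42,125),(82,207)]
def fit(W):
    a,b=loc-loc.mean(0),W-W.mean(0); th=np.arctan2((a[:,0]*b[:,1]-a[:,1]*b[:,0]).sum(),(a*b).sum())
    Rm=np.array([[np.cos(th),-np.sin(th)],[np.sin(th),np.cos(th)]]); tr=W.mean(0)-Rm@loc.mean(0)
    return th,tr,(W-(loc@Rm.T+tr))
def tri(p,q):
    A=np.zeros((3,3));b=np.zeros(3);
    for c,uv in((s,p),(t,q)):
        e=np.array(c['eye']);d=ray(c,*uv,0)-e;d/=np.linalg.norm(d);P=np.eye(3)-np.outer(d,d);A+=P;b+=P@e
    return np.linalg.solve(A,b)
for n,W in(('top',np.array([ray(s,*T(*p),z)[:2] for p,z in zip(tp,h)])),('scene',np.array([ray(t,*S(*p),z)[:2] for p,z in zip(sp,h)]))):
    th,tr,r=fit(W);print(n,W.round(4).tolist(),'yaw',th,'pos',tr,'res',r.round(4).tolist())
for n,p,q in zip(names,tp,sp): print(n,tri(T(*p),S(*q)).round(4))
# rest: end block outer corners
W=[ray(s,*T(*p),.026)[:2] for p in[(395,111),(400,177),(743,73),(757,137)]]
print('rest',np.round(W,4).tolist(),np.mean(W,0)); d=(W[0]+W[1]-W[2]-W[3])/2;print(np.linalg.norm(d),'yaw',np.arctan2(-d[0],d[1]))
# cartridges: end-top edges, triangulate end centres
for n,a,b in(('long',(430,136),(571,124)),('short',(614,117),(711,106))):
    for z in(.034,.045): print(n,z,ray(s,*T(*a),z).round(4),ray(s,*T(*b),z).round(4))
for n,z,a in(('long',.034,[(258,295),(275,277),(340,382),(357,362)]),):pass
E
python3 m.py
```

```text
top [[0.5671, 0.063], [0.5622, -0.0716], [0.3716, 0.0704], [0.3677, -0.0628]] yaw -0.03876983281464563 pos [ 4.68531356e-01 -2.96305950e-04] res [[-0.0014, 0.0001], [-0.0011, -0.0006], [0.0006, -0.0001], [0.0019, 0.0006]]
scene [[0.5668, 0.0574], [0.5636, -0.08], [0.3726, 0.0613], [0.366, -0.0727]] yaw -0.031076829473581098 pos [ 0.4686222  -0.00852012] res [[-0.0013, 0.002], [-0.0003, -0.0015], [0.002, -0.0002], [-0.0004, -0.0003]]
BL [0.5688 0.0639 0.099 ]
BR [ 0.5656 -0.0715  0.0969]
FL [0.3733 0.0717 0.0545]
FR [ 0.3683 -0.0621  0.0531]
rest [[0.5053, -0.1929], [0.4517, -0.19], [0.502, -0.4787], [0.4487, -0.4796]] [ 0.4769288  -0.33527521]
0.2877240564289749 yaw -0.01115380587977312
long 0.034 [ 0.4804 -0.2176  0.034 ] [ 0.4763 -0.3309  0.034 ]
long 0.045 [ 0.4788 -0.2166  0.045 ] [ 0.4747 -0.3285  0.045 ]
short 0.034 [ 0.4777 -0.366   0.034 ] [ 0.477  -0.4448  0.034 ]
short 0.045 [ 0.4761 -0.3632  0.045 ] [ 0.4755 -0.441   0.045 ]
```

servo_tool([
  [0.5, -0.1, 0, -0.6, 0],
  [1.5, -0.2, 0, -1.5, 0],
  [2.7, -0.3, 0, -2.5, 0],
  [4, -0.5, 0, -3.6, 0],
  [5.2, -0.7, 0, -4.7, 0],
  [6.5, -0.8, 0, -5.8, 0],
  [7.7, -1, 0, -6.8, 0],
  [8.6, -1.1, 0, -7.6, 0],
  [9.2, -1.15, 0, -8.1, 0],
  [9.5, -1.2, 0, -8.3, 0],
])

```text
time: 1.13
tool_pos: [0.3561, -0.4477, 0.2053]
ee_rot: [3.141, -0.001, 1.113]
wrist_force: [0.5, -0.4, 0.8]
width: 0.0937
finger_force: 0.0
```

```bash
cat > d.py <<'E'
import sys
from h import *
o=robot.get_obs();x,y,z,yaw=map(float,sys.argv[1:5])
M=rot(o['ee_rot']);d=M.T@(np.array([x,y,z])-o['tool_pos'])/.025
print('t',o['time'],o['tool_pos'].round(4),o['ee_rot'].round(4),'w',round(o['width'],4),o['finger_force'],o['wrist_force'].round(1))
print('units',d.round(3),'turn',round(-np.degrees(yaw-o['ee_rot'][2])/6,3))
E
python3 d.py .477 -.403 .12 1.559
```

```text
t 1.1333 [ 0.3561 -0.4477  0.2053] [ 3.1415e+00 -5.0000e-04  1.1132e+00] w 0.0937 0.0 [ 0.5 -0.4  0.8]
units [3.738 3.548 3.413] turn -4.257
```

servo_tool([
  [0.5, 0.5, 0.3, -0.6, 0],
  [1.2, 1.2, 0.8, -1.4, 0],
  [2, 1.9, 1.5, -2.3, 0],
  [2.8, 2.7, 2.2, -3.2, 0],
  [3.4, 3.2, 2.8, -3.9, 0],
  [3.7, 3.5, 3.2, -4.2, 0],
  [3.74, 3.55, 3.4, -4.26, 0],
  [3.74, 3.55, 3.4, -4.26, 0],
])

```text
time: 1.8
tool_pos: [0.4744, -0.4043, 0.1188]
ee_rot: [-3.139, -0.002, 1.554]
wrist_force: [0.1, 0.9, 0.6]
width: 0.0938
finger_force: 0.0
```

```bash
python3 d.py .477 -.403 .021 1.559
python3 - <<'E'
from h import *
s=robot.snapshot('scene');cv2.imwrite('pics/c3.png',cv2.resize(s['image'][180:380,220:440],None,fx=2.5,fy=2.5,interpolation=cv2.INTER_CUBIC))
E
```

```text
t 1.8 [ 0.4744 -0.4043  0.1188] [-3.1389e+00 -1.6000e-03  1.5540e+00] w 0.0938 0.0 [0.1 0.9 0.6]
units [0.049 0.112 3.914] turn -0.048
```

View pics/c3.png

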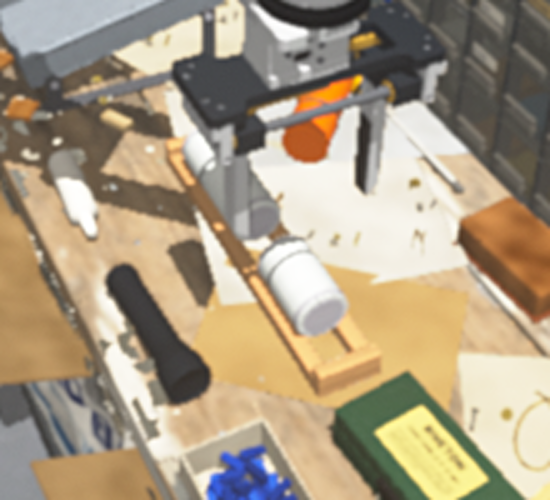

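The open fingers hang above the rest with one on each side, at about (240,230) and (367,190), in line with the short cartridge at (303,285). Next I descend.

servo_tool([
  [0.05, 0.11, 0.6, 0, 0],
  [0.05, 0.11, 1.4, 0, 0],
  [0.05, 0.11, 2.2, 0, 0],
  [0.05, 0.11, 3, 0, 0],
  [0.05, 0.11, 3.6, 0, 0],
  [0.05, 0.11, 3.85, 0, 0],
  [0.05, 0.11, 3.9, 0, 0],
  [0.05, 0.11, 3.9, 0, 0],
])

```text
time: 2.52
tool_pos: [0.4778, -0.4044, 0.0241]
ee_rot: [3.141, 0.001, 1.553]
wrist_force: [-0.6, 0.4, 0.5]
width: 0.0942
finger_force: 0.0
```

```bash
python3 d.py .477 -.403 .021 1.559
```

```text
t 2.5167 [ 0.4778 -0.4044  0.0241] [3.1407e+00 1.3000e-03 1.5535e+00] w 0.0942 0.0 [-0.6  0.4  0.5]
units [ 0.056 -0.033  0.125] turn -0.053
```

servo_tool([
  [0.05, 0, 0.08, 0, 0.3],
  [0.05, 0, 0.08, 0, 0.5],
  [0.05, 0, 0.08, 0, 0.6],
  [0.05, 0, 0.08, 0, 0.8],
  [0.05, 0, 0.08, 0, 0.8],
  [0.05, 0, 0.08, 0, 0.8],
  [0.05, 0, 0.08, 0, 0.8],
  [0.05, 0, 0.08, 0, 0.8],
])

```text
time: 3.18
tool_pos: [0.4782, -0.4021, 0.021]
ee_rot: [-3.142, 0.0, 1.555]
wrist_force: [1.1, -0.4, 0.7]
width: 0.0441
finger_force: 0.0
```

servo_tool([
  [0, 0, 0, 0, 0.8],
  [0, 0, 0, 0, 0.8],
  [0, 0, 0, 0, 0.8],
])

```text
time: 3.43
tool_pos: [0.4782, -0.4021, 0.021]
ee_rot: [3.141, 0.0, 1.555]
wrist_force: [-0.2, -0.7, 0.6]
width: 0.0434
finger_force: 30.0
```

servo_tool([
  [0, 0, -0.3, 0, 0.8],
  [0, 0, -0.9, 0, 0.8],
  [0, 0, -1.7, 0, 0.8],
  [0, 0, -2.6, 0, 0.8],
  [0, 0, -3.6, 0, 0.8],
  [0, 0, -4.6, 0, 0.8],
  [0, 0, -5.4, 0, 0.8],
  [0, 0, -5.9, 0, 0.8],
  [0, 0, -6, 0, 0.8],
  [0, 0, -6, 0, 0.8],
])

```text
time: 4.27
tool_pos: [0.4783, -0.4024, 0.1718]
ee_rot: [3.141, 0.001, 1.555]
wrist_force: [-0.4, -0.2, -0.7]
width: 0.0438
finger_force: 30.0
```

```bash
python3 d.py .509 -.002 .17 1.536
python3 - <<'E'
from h import *
s=robot.snapshot('scene');cv2.imwrite('pics/c4.png',cv2.resize(s['image'][130:330,220:440],None,fx=2.5,fy=2.5,interpolation=cv2.INTER_CUBIC))
E
```

```text
t 4.2667 [ 0.4783 -0.4024  0.1718] [3.1405e+00 1.1000e-03 1.5550e+00] w 0.0438 29.998516738414764 [-0.4 -0.2 -0.7]
units [16.032  0.975  0.054] turn 0.182
```

View pics/c4.png

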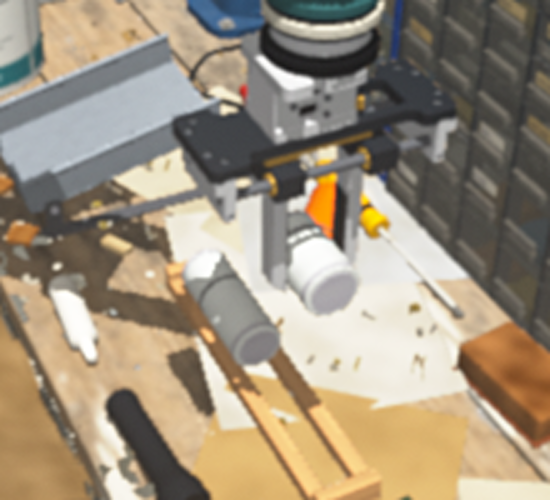

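The short cartridge is held level between the fingers, near end face centre at (330,288) in the crop. The long one still lies in the rest.

```bash
python3 - <<'E'
from h import *
t=robot.snapshot('scene');s=robot.snapshot('top')
print('near end',ray(t,220+330/2.5,130+288/2.5,.185).round(4))
for p in[(195,145),(290,140),(305,147),(440,147)]:print('cabinet foot',ray(s,*p,0).round(3))
E
```

```text
near end [ 0.4772 -0.4337  0.185 ]
cabinet foot [0.723 0.123 0.   ]
cabinet foot [ 0.708 -0.111  0.   ]
cabinet foot [ 0.685 -0.146  0.   ]
cabinet foot [ 0.644 -0.477  0.   ]
```

servo_tool([
  [0.3, 0, 0, 0, 0.8],
  [1, 0.1, 0, 0, 0.8],
  [2, 0.1, 0, 0, 0.8],
  [3.2, 0.2, 0, 0, 0.8],
  [4.4, 0.3, 0, 0, 0.8],
  [5.6, 0.3, 0, 0, 0.8],
  [6.8, 0.4, 0, 0.1, 0.8],
  [7.8, 0.5, 0, 0.1, 0.8],
  [8.5, 0.5, 0, 0.1, 0.8],
  [8.8, 0.5, 0, 0.1, 0.8],
])

```text
time: 5.25
tool_pos: [0.4936, -0.1783, 0.1706]
ee_rot: [-3.141, -0.002, 1.548]
wrist_force: [0.2, 0.1, -1.2]
width: 0.0432
finger_force: 30.0
```

servo_tool([
  [0.4, 0, 0, 0, 0.8],
  [1.2, 0.1, 0, 0, 0.8],
  [2.2, 0.1, 0, 0, 0.8],
  [3.3, 0.2, 0, 0, 0.8],
  [4.4, 0.3, 0, 0, 0.8],
  [5.4, 0.4, 0, 0, 0.8],
  [6.2, 0.4, 0, 0.1, 0.8],
  [6.8, 0.45, 0, 0.1, 0.8],
  [7.1, 0.45, 0, 0.1, 0.8],
  [7.1, 0.45, 0, 0.1, 0.8],
])

```text
time: 6.08
tool_pos: [0.5098, -0.0041, 0.1707]
ee_rot: [-3.141, -0.0, 1.536]
wrist_force: [-0.2, -0.8, -1.5]
width: 0.0434
finger_force: 30.0
```

```bash
python3 d.py .510 -.004 .072 1.536
```

```text
t 6.0833 [ 0.5098 -0.0041  0.1707] [-3.1411e+00 -1.0000e-04  1.5358e+00] w 0.0434 29.998627603054047 [-0.2 -0.8 -1.5]
units [3.000e-03 1.100e-02 3.949e+00] turn -0.002
```

servo_tool([
  [0, 0, 0.4, 0, 0.8],
  [0, 0, 1, 0, 0.8],
  [0, 0, 1.6, 0, 0.8],
  [0, 0, 2.2, 0, 0.8],
  [0, 0, 2.6, 0, 0.8],
  [0, 0, 2.8, 0, 0.8],
  [0, 0, 2.8, 0, 0.8],
])

```text
time: 6.67
tool_pos: [0.5088, -0.0059, 0.0991]
ee_rot: [-3.138, 0.0, 1.533]
wrist_force: [-0.1, 0.1, -1.8]
width: 0.0433
finger_force: 30.0
```

```bash
python3 d.py .509 -.004 .072 1.536
python3 - <<'E'
from h import *
t=robot.snapshot('scene');s=robot.snapshot('top')
a=cv2.resize(t['image'][100:240,190:350],None,fx=2.5,fy=2.5,interpolation=cv2.INTER_CUBIC)
b=cv2.resize(s['image'][165:305,190:350],None,fx=2.5,fy=2.5,interpolation=cv2.INTER_CUBIC)
cv2.imwrite('pics/c5.png',np.hstack([a,b]))
E
```

```text
t 6.6667 [ 0.5088 -0.0059  0.0991] [-3.1382e+00  1.0000e-04  1.5329e+00] w 0.0433 29.998592734336853 [-0.1  0.1 -1.8]
units [0.075 0.007 1.084] turn -0.03
```

View pics/c5.png

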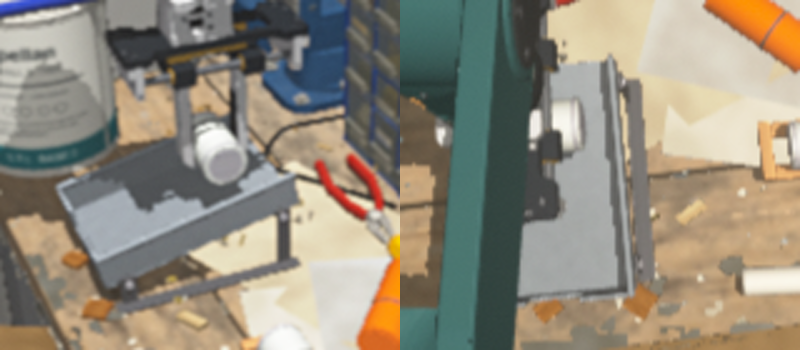

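The short cartridge is over the chute, clear of the near wall: its end is at about column 583 in the right half and the wall at 617. The axis lies across the chute.

servo_tool([
  [0.05, 0, 0.3, 0, 0.8],
  [0.05, 0, 0.6, 0, 0.8],
  [0.05, 0, 0.9, 0, 0.8],
  [0.05, 0, 1.05, 0, 0.8],
  [0.05, 0, 1.05, 0, 0.8],
  [0.05, 0, 1.05, 0, 0.8],
])

```text
time: 7.27
tool_pos: [0.5097, -0.0039, 0.0742]
ee_rot: [-3.141, 0.0, 1.534]
wrist_force: [0.6, -0.1, -1.2]
width: 0.0433
finger_force: 30.0
```

servo_tool([
  [0, 0, 0, 0, 0],
  [0, 0, 0, 0, 0],
  [0, 0, 0, 0, 0],
  [0, 0, 0, 0, 0],
  [0, 0, 0, 0, 0],
  [0, 0, 0, 0, 0],
  [0, 0, 0, 0, 0],
  [0, 0, 0, 0, 0],
])

```text
time: 7.93
tool_pos: [0.51, -0.004, 0.0747]
ee_rot: [3.142, 0.0, 1.534]
wrist_force: [-0.9, 0.0, 0.6]
width: 0.0924
finger_force: 0.1
```

servo_tool([
  [0, 0, -0.2, 0, 0],
  [0, 0, -0.6, 0, 0],
  [0, 0, -1.2, 0, 0],
  [0, 0, -1.9, 0, 0],
  [0, 0, -2.7, 0, 0],
  [0, 0, -3.5, 0, 0],
  [0, 0, -4.1, 0, 0],
  [0, 0, -4.4, 0, 0],
  [0, 0, -4.5, 0, 0],
  [0, 0, -4.5, 0, 0],
])

```text
time: 8.77
tool_pos: [0.5104, -0.004, 0.1881]
ee_rot: [3.14, 0.0, 1.534]
wrist_force: [0.3, 0.5, 0.5]
width: 0.094
finger_force: 0.0
```

```bash
python3 d.py .477 -.271 .14 1.556
python3 - <<'E'
from h import *
t=robot.snapshot('scene');s=robot.snapshot('top')
a=cv2.resize(t['image'][100:240,190:350],None,fx=2.5,fy=2.5,interpolation=cv2.INTER_CUBIC)
b=cv2.resize(s['image'][165:305,190:350],None,fx=2.5,fy=2.5,interpolation=cv2.INTER_CUBIC)
cv2.imwrite('pics/c6.png',np.hstack([a,b]))
E
```

```text
t 8.7667 [ 0.5104 -0.004   0.1881] [3.1399e+00 2.0000e-04 1.5342e+00] w 0.094 0.0 [0.3 0.5 0.5]
units [-10.722  -0.946   1.925] turn -0.209
```

View pics/c6.png

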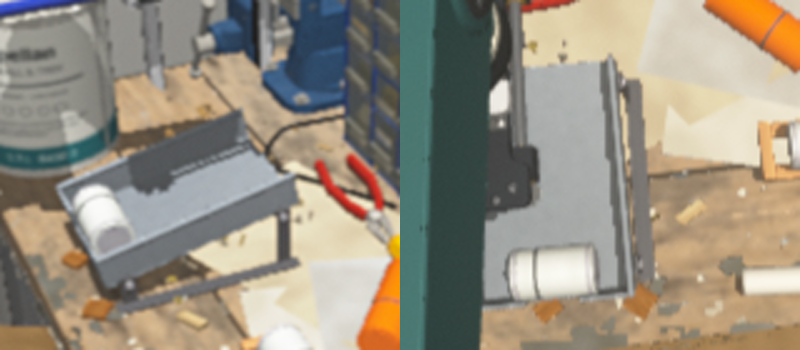

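The short cartridge has rolled to the front stop and lies square across the chute, at (553,272) in the right half. Now the long one.

servo_tool([
  [-0.4, 0, 0, 0, 0],
  [-1.2, -0.1, 0, 0, 0],
  [-2.4, -0.2, 0, 0, 0],
  [-3.6, -0.3, 0, 0, 0],
  [-4.9, -0.4, 0, -0.1, 0],
  [-6.2, -0.5, 0, -0.1, 0],
  [-7.5, -0.6, 0, -0.2, 0],
  [-8.8, -0.7, 0, -0.2, 0],
  [-9.8, -0.8, 0, -0.2, 0],
  [-10.3, -0.9, 0.3, -0.2, 0],
])

```text
time: 9.7
tool_pos: [0.4774, -0.2642, 0.1797]
ee_rot: [3.141, 0.002, 1.552]
wrist_force: [0.7, -0.2, 0.9]
width: 0.0942
finger_force: 0.0
```

servo_tool([
  [-0.3, 0, 0.4, 0, 0],
  [-0.35, 0, 1, 0, 0],
  [-0.35, 0, 1.7, 0, 0],
  [-0.35, 0, 2.2, 0, 0],
  [-0.35, 0, 2.4, 0, 0],
  [-0.35, 0, 2.4, 0, 0],
  [-0.35, 0, 2.4, 0, 0],
])

```text
time: 10.28
tool_pos: [0.478, -0.2686, 0.1196]
ee_rot: [-3.141, -0.0, 1.556]
wrist_force: [0.3, -1.4, 0.3]
width: 0.0942
finger_force: 0.0
```

```bash
python3 d.py .478 -.269 .021 1.556
python3 - <<'E'
from h import *
t=robot.snapshot('scene');s=robot.snapshot('top')
a=cv2.resize(t['image'][190:330,250:410],None,fx=2.5,fy=2.5,interpolation=cv2.INTER_CUBIC)
b=cv2.resize(s['image'][150:290,320:480],None,fx=2.5,fy=2.5,interpolation=cv2.INTER_CUBIC)
cv2.imwrite('pics/c7.png',np.hstack([a,b]))
E
```

```text
t 10.2833 [ 0.478  -0.2686  0.1196] [-3.1412e+00 -3.0000e-04  1.5560e+00] w 0.0942 0.0 [ 0.3 -1.4  0.3]
units [-1.800e-02  1.000e-03  3.943e+00] turn -0.0
```

View pics/c7.png

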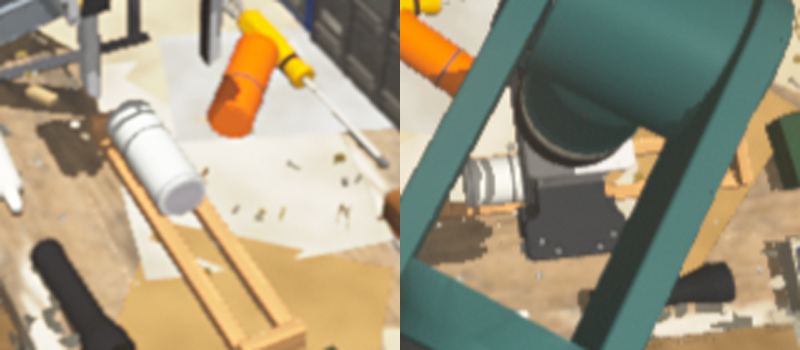

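```bash
python3 - <<'E'
from h import *
t=robot.snapshot('scene');s=robot.snapshot('top')
print('long near end',ray(t,250+186/2.5,190+196/2.5,.034).round(4))
for p in[(358,178),(349,193),(353,188)]:print('orange',ray(s,*p,.022).round(3))
for p in[(232,136),(215,120),(255,115)]:print('orange scene',ray(t,250+p[0]/2.5,190+p[1]/2.5,.01).round(3))
E
```

```text
long near end [ 0.4812 -0.3273  0.034 ]
orange [ 0.585 -0.262  0.022]
orange [ 0.551 -0.235  0.022]
orange [ 0.562 -0.246  0.022]
orange scene [ 0.565 -0.256  0.01 ]
orange scene [ 0.561 -0.23   0.01 ]
orange scene [ 0.598 -0.24   0.01 ]
```

The long cartridge lies undisturbed in the rest, with its near end at (186,196) in the left half. The orange decoy is 1–2 cm beyond the open finger, so I'll narrow the fingers a little before descending.

servo_tool([
  [-0.1, 0, 0, 0, 0.25],
  [-0.1, 0, 0, 0, 0.25],
  [-0.1, 0, 0.6, 0, 0.25],
  [-0.1, 0, 1.4, 0, 0.25],
  [-0.1, 0, 2.2, 0, 0.25],
  [-0.1, 0, 3, 0, 0.25],
  [-0.1, 0, 3.6, 0, 0.25],
  [-0.1, 0, 3.9, 0, 0.25],
  [-0.1, 0, 3.95, 0, 0.25],
  [-0.1, 0, 3.95, 0, 0.25],
])

```text
time: 11.32
tool_pos: [0.478, -0.2718, 0.0211]
ee_rot: [-3.141, -0.0, 1.555]
wrist_force: [0.9, -0.3, 0.3]
width: 0.0702
finger_force: 0.0
```

servo_tool([
  [0, 0, 0, 0, 0.5],
  [0, 0, 0, 0, 0.6],
  [0, 0, 0, 0, 0.8],
  [0, 0, 0, 0, 0.8],
  [0, 0, 0, 0, 0.8],
  [0, 0, 0, 0, 0.8],
  [0, 0, 0, 0, 0.8],
  [0, 0, 0, 0, 0.8],
])

```text
time: 11.98
tool_pos: [0.4795, -0.2722, 0.0221]
ee_rot: [3.138, 0.001, 1.555]
wrist_force: [4.1, 0.2, 2.6]
width: 0.0434
finger_force: 30.0
```

servo_tool([
  [0, 0, -0.3, 0, 0.8],
  [0, 0, -0.9, 0, 0.8],
  [0, 0, -1.7, 0, 0.8],
  [0, 0, -2.6, 0, 0.8],
  [0, 0, -3.6, 0, 0.8],
  [0, 0, -4.6, 0, 0.8],
  [0, 0, -5.4, 0, 0.8],
  [0, 0, -5.9, 0, 0.8],
  [0, 0, -6.3, 0, 0.8],
  [0, 0, -6.3, 0, 0.8],
])

```text
time: 12.82
tool_pos: [0.478, -0.2721, 0.1801]
ee_rot: [3.14, 0.002, 1.555]
wrist_force: [0.4, -1.0, -0.1]
width: 0.0432
finger_force: 30.0
```

```bash
python3 d.py .510 -.002 .18 1.536
python3 - <<'E'
from h import *
t=robot.snapshot('scene');o=robot.get_obs();print(proj(t,o['tool_pos']+[0,-.055,.013]))
cv2.imwrite('pics/c8.png',cv2.resize(t['image'][110:310,220:400],None,fx=3,fy=3,interpolation=cv2.INTER_CUBIC))
E
```

```text
t 12.8167 [ 0.478  -0.2721  0.1801] [3.1405e+00 1.5000e-03 1.5549e+00] w 0.0432 29.99894767999649 [ 0.4 -1.  -0.1]
units [10.824  1.108 -0.011] turn 0.18
(np.float64(323.9060942303639), np.float64(207.95716002084626))
```

View pics/c8.png

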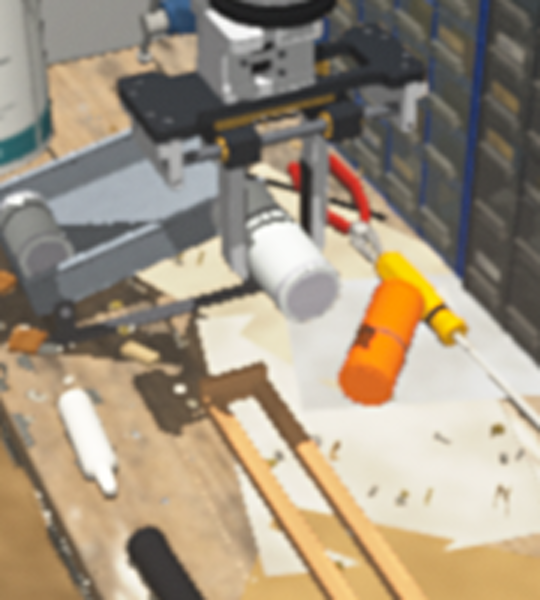

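The long cartridge is held level, near end face centre at (313,292) in the crop. That matches the projected position, so it is centred in the fingers. The short one is still at the front stop.

servo_tool([
  [0.4, 0, 0, 0, 0.8],
  [1.2, 0.1, 0, 0, 0.8],
  [2.3, 0.2, 0, 0, 0.8],
  [3.5, 0.3, 0, 0, 0.8],
  [4.7, 0.5, 0, 0, 0.8],
  [5.9, 0.6, 0, 0.1, 0.8],
  [7.1, 0.7, 0, 0.1, 0.8],
  [8.2, 0.8, 0, 0.1, 0.8],
  [9.2, 0.9, 0, 0.2, 0.8],
  [9.9, 1, 0, 0.2, 0.8],
])

```text
time: 13.7
tool_pos: [0.5052, -0.0215, 0.1764]
ee_rot: [-3.137, -0.001, 1.536]
wrist_force: [-0.2, 0.3, -0.9]
width: 0.0438
finger_force: 30.0
```

servo_tool([
  [0.5, 0.05, 0, 0, 0.8],
  [0.8, 0.1, 0, 0, 0.8],
  [0.9, 0.1, 0.2, 0, 0.8],
  [0.9, 0.1, 0.8, 0, 0.8],
  [0.9, 0.1, 1.5, 0, 0.8],
  [0.9, 0.1, 2, 0, 0.8],
  [0.9, 0.1, 2.2, 0, 0.8],
  [0.9, 0.1, 2.2, 0, 0.8],
])

```text
time: 14.37
tool_pos: [0.5087, -0.0029, 0.1211]
ee_rot: [-3.137, 0.0, 1.533]
wrist_force: [-0.0, -0.5, -1.2]
width: 0.0433
finger_force: 30.0
```

```bash
python3 d.py .510 -.002 .073 1.534
```

```text
t 14.3667 [ 0.5087 -0.0029  0.1211] [-3.1371e+00  1.0000e-04  1.5329e+00] w 0.0433 29.99898076057434 [-0.  -0.5 -1.2]
units [0.037 0.061 1.926] turn -0.01
```

servo_tool([
  [0.03, 0.03, 0.3, 0, 0.8],
  [0.03, 0.03, 0.7, 0, 0.8],
  [0.03, 0.03, 1.1, 0, 0.8],
  [0.03, 0.03, 1.5, 0, 0.8],
  [0.03, 0.03, 1.8, 0, 0.8],
  [0.03, 0.03, 1.9, 0, 0.8],
  [0.03, 0.03, 1.9, 0, 0.8],
])

```text
time: 14.95
tool_pos: [0.5101, -0.0014, 0.0746]
ee_rot: [-3.139, -0.0, 1.534]
wrist_force: [1.1, -0.6, -0.6]
width: 0.0432
finger_force: 30.0
```

No contact force, so I'll release it as before.

servo_tool([
  [0, 0, 0, 0, 0],
  [0, 0, 0, 0, 0],
  [0, 0, 0, 0, 0],
  [0, 0, 0, 0, 0],
  [0, 0, 0, 0, 0],
  [0, 0, 0, 0, 0],
  [0, 0, 0, 0, 0],
  [0, 0, 0, 0, 0],
])

```text
time: 15.62
tool_pos: [0.5109, -0.0015, 0.076]
ee_rot: [3.141, 0.0, 1.534]
wrist_force: [0.8, 0.2, -0.2]
width: 0.0921
finger_force: 0.1
```

servo_tool([
  [0, 0, -0.2, 0, 0],
  [0, 0, -0.6, 0, 0],
  [0, 0, -1.2, 0, 0],
  [0, 0, -1.9, 0, 0],
  [0, 0, -2.7, 0, 0],
  [0, 0, -3.5, 0, 0],
  [0, 0, -4.3, 0, 0],
  [0, 0, -5, 0, 0],
  [0, 0, -5.4, 0, 0],
  [0, 0, -5.5, 0, 0],
])

```text
time: 16.45
tool_pos: [0.5122, -0.0016, 0.2168]
ee_rot: [3.136, 0.001, 1.534]
wrist_force: [0.9, 0.2, 0.3]
width: 0.0941
finger_force: 0.0
```

servo_tool([
  [-0.4, 0, 0, 0, 0],
  [-1.2, 0, 0, 0, 0],
  [-2.3, 0, 0, 0, 0],
  [-3.5, 0, 0, 0, 0],
  [-4.7, 0, 0, 0, 0],
  [-5.9, 0, 0, 0, 0],
  [-7, 0, 0, 0, 0],
  [-7.8, 0, 0, 0, 0],
  [-8.2, 0, 0, 0, 0],
  [-8.2, 0, 0, 0, 0],
])

```text
time: 17.28
tool_pos: [0.5023, -0.2084, 0.2117]
ee_rot: [-3.139, -0.001, 1.531]
wrist_force: [-1.2, -0.1, 0.0]
width: 0.0941
finger_force: 0.0
```

```bash
python3 - <<'E'
from h import *
t=robot.snapshot('scene');s=robot.snapshot('top');o=robot.get_obs();print(o['time'],o['tool_pos'].round(3),o['wrist_force'].round(1))
Y=-.037;P=np.array([.4695,0,0]);Rz=R.from_euler('z',Y).as_matrix()
for n,x,z,L in(('short',-.076,.053,.07),('long',-.033,.062,.11)):
    for y in(-L/2,0,L/2):print(n,'expected px top',np.round(proj(s,P+Rz@[x,y,z]),1),'scene',np.round(proj(t,P+Rz@[x,y,z]),1))
for n,c,(r0,r1,c0,c1) in(('top',s,(190,290,205,295)),('scene',t,(150,225,215,310))):
    im=c['image'][r0:r1,c0:c1];hsv=cv2.cvtColor(im,cv2.COLOR_BGR2HSV)
    m=((hsv[...,2]>165)&(hsv[...,1]<60)).astype(np.uint8)
    k,l,st,ce=cv2.connectedComponentsWithStats(m)
    for i in range(1,k):
        if st[i,4]>25:
            r=cv2.minAreaRect(np.argwhere(l==i)[:,::-1].astype(np.float32));print(n,st[i,4],np.round(np.array(r[0])+[c0,r0],1),np.round(r[1],1),round(r[2]))
E
```

```text
17.3833 [ 0.503 -0.206  0.213] [-0.8 -0.3  0.7]
short expected px top [267.2 271.6] scene [235.3 195.9]
short expected px top [251. 273.] scene [231.1 188.1]
short expected px top [234.9 274.4] scene [227.1 180.7]
long expected px top [274.7 250.6] scene [254.8 193. ]
long expected px top [249.4 252.8] scene [247.7 181.1]
long expected px top [224. 255.] scene [241.  169.9]
top 556 [223.5 206.7] [25.9 52.8] 31
top 74 [213.2 221. ] [58.3  1.8] 84
top 122 [243.6 234.2] [ 3.6 44.9] 20
scene 74 [221.5 153.5] [ 7. 13.] 90
scene 63 [256.4 155.4] [ 2. 31.] 67
scene 50 [290.5 159. ] [10.4  6. ] 72
scene 76 [269.8 165.5] [ 5.6 19.3] 68
scene 37 [284.5 165.5] [9. 3.] 90
scene 34 [222.5 166.1] [ 2.3 16.1] 75
scene 29 [306.  166.5] [5. 6.] 90
scene 331 [261.4 177.3] [41.1 17.2] 3
scene 79 [307.5 192.5] [21.  3.] 90
scene 462 [285.9 200.5] [17.1 36.8] 66
scene 40 [236.5 199.5] [ 4.1 20.6] 76
scene 347 [297. 215.] [18. 24.] 90
```

The arm's shadow and body spoil the mask, so I'll move it further off and measure again.

servo_tool([
  [-0.5, -0.2, 0, 0, 0],
  [-1.4, -0.6, 0, 0, 0],
  [-2.5, -1.1, 0, 0, 0],
  [-3.6, -1.6, 0, 0, 0],
  [-4.7, -2.1, 0, 0, 0],
  [-5.8, -2.6, 0, 0, 0],
  [-6.9, -3.1, 0, 0, 0],
  [-8, -3.6, 0, 0, 0],
  [-9, -4, 0, 0, 0],
  [-9.6, -4.3, 0, 0, 0],
])

```text
time: 18.22
tool_pos: [0.3858, -0.444, 0.2134]
ee_rot: [-3.141, 0.001, 1.534]
wrist_force: [0.1, -0.5, 0.2]
width: 0.0939
finger_force: 0.0
```

```bash
python3 - <<'E'
from h import *
t=robot.snapshot('scene');s=robot.snapshot('top')
def run(s,n,r0,r1,c0,c1,thr):
    im=s['image'][r0:r1,c0:c1];hsv=cv2.cvtColor(im,cv2.COLOR_BGR2HSV)
    m=((hsv[...,2]>thr)&(hsv[...,1]<60)).astype(np.uint8)
    k,l,st,ce=cv2.connectedComponentsWithStats(m)
    for i in range(1,k):
        if st[i,4]>40:
            r=cv2.minAreaRect(np.argwhere(l==i)[:,::-1].astype(np.float32));print(n,thr,st[i,4],np.round(np.array(r[0])+[c0,r0],1),np.round(r[1],1),round(r[2]))
for thr in(170,190,205): run(s,'top',190,292,205,290,thr); run(t,'scene',150,215,215,300,thr)
print('brightness down column 250 (top):',s['image'][230:292:2,250].max(1).tolist())
print('across row 253, cols 210-290:',s['image'][252,210:292:3].max(1).tolist())
print('across row 273:',s['image'][273,210:292:3].max(1).tolist())
E
```

```text
top 170 1116 [244.7 214.8] [50.2 52.2] 86
top 170 928 [247.2 253.4] [18.5 52.6] 85
top 170 587 [250.4 273.9] [18.9 33.5] 87
scene 170 81 [222.  153.5] [ 7. 14.] 90
scene 170 1270 [246.3 177.4] [39.5 62.3] 72
scene 170 220 [285.  166.3] [29.2 13.5] 28
scene 170 103 [289.3 204.7] [ 4.9 21.1] 76
top 190 44 [235.5 191.3] [ 1.7 35.1] 85
top 190 534 [257.1 252.7] [17.1 32.2] 86
top 190 306 [230.4 254.9] [17.2 18.7] 85
top 190 375 [255.5 273.5] [17. 23.] 90
top 190 147 [238.5 274.5] [17.  9.] 90
scene 190 71 [221.5 153.5] [ 7. 13.] 90
scene 190 664 [245.2 171.4] [27.2 58.5] 72
scene 190 162 [284.8 165.7] [27.3 11.7] 28
scene 190 343 [230.6 187.4] [28.9 16.9] 70
scene 190 102 [289.4 204.6] [ 4.9 20.9] 76
top 205 482 [257.4 252.8] [15.7 31.5] 86
top 205 273 [230.6 254.8] [16.  17.9] 86
top 205 125 [238.5 274.5] [15.  9.] 90
top 205 335 [255.5 274. ] [16. 21.] 90
scene 205 43 [218.8 153. ] [5.3 8.5] 81
scene 205 133 [285.9 164.5] [26.4  8.6] 28
scene 205 289 [242.9 171.7] [22.5 15.4] 58
scene 205 280 [229.2 183.9] [21.5 15.7] 63
scene 205 96 [289.6 204.5] [ 4.6 20.4] 76
brightness down column 250 (top): [170, 170, 169, 166, 167, 166, 160, 176, 218, 232, 239, 244, 244, 243, 236, 224, 187, 156, 207, 230, 240, 245, 247, 246, 241, 231, 206, 162, 169, 171, 178]
across row 253, cols 210-290: [182, 180, 170, 93, 207, 243, 242, 243, 243, 244, 163, 245, 245, 244, 244, 244, 245, 245, 243, 243, 237, 213, 104, 162, 160, 116, 120, 134]
across row 273: [197, 227, 143, 130, 103, 162, 162, 136, 219, 243, 243, 165, 246, 246, 247, 248, 246, 246, 230, 186, 159, 167, 164, 100, 154, 99, 123, 136]
```

Both cartridges lie across the chute within about 2 px of the expected spots: short at (250,274), long right behind it at (247,253). I'm handing in the job.

```bash
python3 -c "
from bench import robot
print(robot.close_job())"
```

```text
the job is handed in; nothing more can be done
None
```

Both cartridges are in the rack, the short one at the front stop and the long one right behind it, both lying across the chute; I handed the job in at about 18 s of the 54 s allowed, with the arm clear.

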